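Roll a vial along the track into its spring clip with a paddle

TASK

Take the white paddle from its stand and, touching the vial with nothing else, gently push it so that it rolls along the track and in under the spring keeper of the grey clip until it snaps home against the stop. Never push the glass hard or let it run away. Then put the paddle back upright in its stand and leave everything else as it is.

Things in the scene. Friction and masses are not known exactly. Their poses are not given: they have to be found in the camera images.
- track: Fixed aluminium channel, 260 x 58 mm (all in mm). Origin on the bench under its middle; x = rolling direction, to the clip; z up. Floor at z = 6; rails 50 apart inside, tops at z = 14; cross wall at x = -126. A grey clip saddle is clamped on it so that a vial is home with its axis somewhere in x = +35 to +85: where differs each time and is NOT reported, feel for it or look. Its top is at z = 40.
- keeper (a joint): Angle (rad) of the clip's sprung steel leaf, 18 mm wide, at mid-width: 0 empty, 0.11 as the vial passes under its nose, 0.055 with the vial home. Its nose meets the vial 16 mm before home; the push rises to 4 to 8 N, then falls to near 0 some 7 mm before home. There the vial can still stick under the nose: follow on until the leaf drops and the push rises again, steeply (3 N/mm and more), at the rigid stop.
- vial_center (a point): Centre of a capped glass vial, 20 diameter x 45 long, about 40 g, lying across the track on the channel floor, its axis (the point's z) 10 mm above that floor. It starts in the half of the track away from the clip, at least 65 mm from the cross wall, and rolls easily. Push it at the height of its axis; it must not be pushed with over 15 N.
- paddle_grip (a point): Grip point on the upright handle of the white plastic paddle, 0.12 kg. Handle 16 thick (x) by 24 wide (y), from 31 mm above to 35 mm below this point. Under it a block foot, 36 along x, 40 along y, 16 high, underside 55 mm below this point; its faces 18 mm fore and aft push the vial. Turn its x along the track's x to fit between the rails; both ends are alike.
- stand_seat (a point): Middle of the inner floor of the paddle's stand, a shallow grey tray fixed on the bench, inside 50 along x by 54 along y, floor 5 mm and rim 12 mm above the bench. The paddle stands in it, x along the stand's x. Beware, in the room: a tall bath beyond x = 0.57, y = 0.2 to 0.9 m, and a clamp stand whose clamped rod hangs at x = 0.53, y = 0 m, from z = 0.3 m up.
- bowl: Bystander, not to be disturbed: small steel bowl, loose on the bench; origin under its middle.
- beaker: Bystander, not to be disturbed: glass beaker, loose on the bench; origin under its middle.
- forceps: Bystander, not to be disturbed: forceps, loose on the bench; origin under its middle.
- flange_cap: Bystander, not to be disturbed: metal cap with knob, loose on the bench; origin under its middle.
- spatula: Bystander, not to be disturbed: spatula with wooden grip, loose on the bench; origin under its middle.
- dish: Bystander, not to be disturbed: shallow whitish petri dish, loose on the bench; origin under its middle.

How it is judged:
By the outcome, as a careful person would: the job done as asked, in the order asked, and still so for the second after the job is handed in, with the robot touching nothing.
It also fails if it takes over 66 s, if anything falls off the work surface, if the arm or the gripper's body presses on something with over 40 N, if the wrist force passes 120 N, or if a joint passes its speed limit or range.

ROBOT

A 7-joint arm with a two-finger parallel gripper is mounted at the origin on a cart in front of the work surface, level with it; the furniture and walls round the work are solid. World frame = base frame: x ahead of the robot, y to its left, z up, the work surface at z = 0. Lengths are in m, angles in rad, forces in N, time in s.
With the tool pointing down it reaches from about 0.425 to 0.875 m from the base axis. Payload 8.4 kg.
Tool frame: the origin (TCP) lies at the very end of the fingers, on their centre line; the grasp point (between the pads) lies 19 mm behind it; z points along the fingers, y is the direction in which the jaws open and shut (so a half turn about z gives the same grasp; the last joint's range is limited). The gripper opens to 87 mm and grips with 3 to 60 N. Pads are 19 mm wide; open, the fingers measure 117 mm over their backs; the gripper's body (75 mm by 190 mm) begins 51 mm behind the grasp point.
Start: joints at [1.119, 0.333, 0.04, 1.465, -0.013, 1.343, -0.059], TCP at [0.225, -0.61, 0.223] pointing down, gripper open.
Joint ranges: [-2.58, 2.58], [-0.38, 2.09], [-1.3, 1.39], [0.25, 2.4], [-1.5, 4.64], [0.08, 2.09], [-2.65, 2.65]. Speed limits (rad/s): [2.22, 2.22, 2.79, 2.79, 3.14, 3.14, 3.14].

INTERFACE

Orientations are given as a rotation vector (axis times angle).
In Python, from plant import robot gives the robot as it stands.
- The arm moves only by the shell command python3 -m inch 'ROWS'. ROWS is JSON, a list of rows, each an object of numbers: "dx", "dy", "dz": the shift along the tool's x, y, z in m; "rx", "ry", "rz": the turn, a rotation vector about the tool's x, y, z in units of 5 degrees (1.0 is 5 degrees); "hand": the gripper command: -1 is fully open, 1 is shut, values between are in proportion. A call has 1 to 12 rows; each row shifts and turns the commanded pose from where the row before left it, along the tool's axes as they then stand; what a row does not reach is not made up. A row lasts 1/12 s, in which the tool goes at most 41.7 mm and 7.16 degrees, less where a joint would pass 70% of its speed; a pose out of reach is approached as far as the arm can. A call is refused whole if a number of a shift passes 0.0417 or a number of a turn 1, either way. A call with a gripper value outside its range is refused whole. The fingers move at their own pace and stop on an object; the grip force is fixed at half the most. Time passes only in rows, so rows that do not move let the fingers close. It gives the time, the measured TCP pose, the force and the opening at its end, in the units of the state.
- robot.get_obs(): the state, without advancing time (a new reading comes with each control period).
- robot.camera(name): name is "scene" or "top" or "wrist"; returns a dict with "frame" (480x640x3 uint8, blue, green, red), "mtx" (3x3 intrinsics, pixels), "rvec" (rotation vector, rad) and "tvec" (3), from world to camera coordinates, as OpenCV has them; the wrist camera has in their place "T_tool_cam" (4x4, takes a point from camera to tool coordinates, whose origin is the TCP and whose axes are the flange's). Camera axes: x right, y down, z forward; pixel columns grow to the right and rows downward; lengths in m; the calibration is good to about 2 mm. A picture is of the moment at which its call begins: read the wrist's pose just before it. There is no depth.
- robot.job_done(): hands the job in, once; it reports no verdict.
The state is a dict: "t": time; "q": joint angles; "joint_velocities": joint speeds; "effort": joint torques, N m; "tcp_pos": TCP position; "orientation": TCP orientation; "contact_force": force on the tool from outside, world axes, zero at the start; "moment": the same for the moment, N m; "grip_width": finger opening in m.
Only numpy, scipy, OpenCV 4.12 (cv2) and the standard library are available. Lean on these libraries where they do the work, as an engineer would, in place of code of your own. Each camera call takes 0.05 s, during which the arm holds its last target. There are 200 camera calls.

## Working session

There is one attempt and no reset: what is moved stays moved. The work goes in short steps, Python scripts to look and compute and a shell command to move; the robot and the scene stay as the last step left them, time stands still between calls to the robot, and variables do not carry over. Pictures are saved under pics/ and viewed, about 8 in all and at most 12, crops included, and the job is handed in when it is done.

```bash
ls; mkdir -p pics; python3 - <<'E'
from plant import robot
import cv2,numpy as np
o=robot.get_obs()
print(o['t'],o['tcp_pos'],o['orientation'],o['grip_width'])
for n in ['scene','top']:
    c=robot.camera(n); cv2.imwrite(f'pics/{n}0.png',c['frame']); print(n,c['mtx'].tolist() if hasattr(c['mtx'],'tolist') else c['mtx'],c['rvec'],c['tvec'])
E
```

```text
pics
0.0 [ 0.22440225 -0.60954978  0.22170368] [-3.09137490e+00 -5.51003134e-01  5.99110032e-04] 0.0867484518102879
scene [[436.97605915198073, 0.0, 314.55400690860563], [0.0, 436.97605915198073, 240.84653886047772], [0.0, 0.0, 1.0]] [ 0.43040421 -2.87306611  0.97219249] [0.41955151 0.25820054 1.31046827]
top [[613.8201844673105, 0.0, 315.2974429063348], [0.0, 613.8201844673105, 235.36753647300785], [0.0, 0.0, 1.0]] [ 2.15068463 -2.11932293  0.19377082] [-0.15973537  0.48001241  1.45673853]
```

View pics/scene0.png

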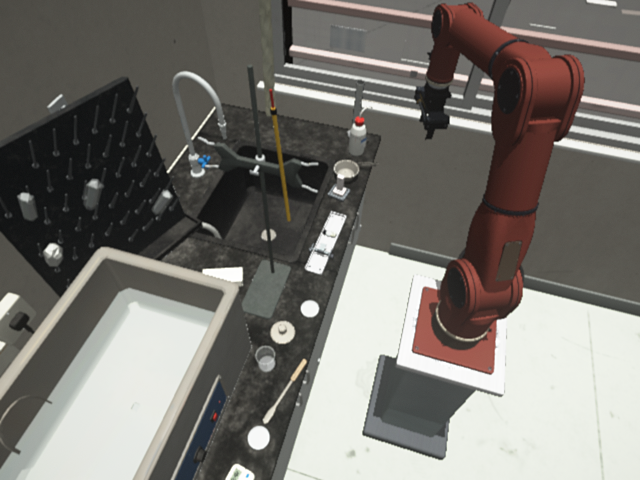

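View pics/top0.png

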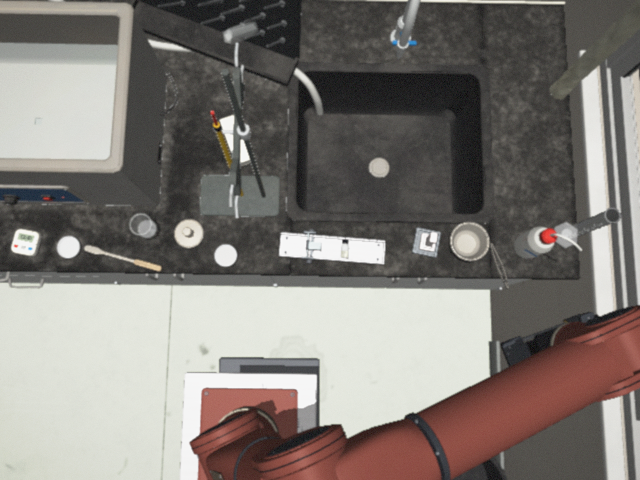

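The overview shows the track at top-pixel (332,248) with the clip at its left (world +y) end and the vial at about (346,248). The paddle stands at (427,241), next to a bowl at (469,241). I'll enlarge both views to measure.

```bash
python3 - <<'E'
import cv2,numpy as np
a=cv2.imread('pics/top0.png')[222:274,270:450]; b=cv2.imread('pics/scene0.png')[150:280,295:375]
A=cv2.resize(a,None,fx=4.4,fy=4.4,interpolation=cv2.INTER_CUBIC)
B=cv2.resize(cv2.rotate(b,cv2.ROTATE_90_CLOCKWISE),None,fx=4.4,fy=4.4,interpolation=cv2.INTER_CUBIC)
B=cv2.copyMakeBorder(B,0,0,0,A.shape[1]-B.shape[1],cv2.BORDER_CONSTANT)
cv2.imwrite('pics/crop0.png',np.vstack([A,B])); print(A.shape,B.shape)
E
cat > h.py <<'E'
import numpy as np,cv2
from scipy.spatial.transform import Rotation as R
CAM={'scene':(436.97605915,314.55400691,240.84653886,[0.43040421,-2.87306611,0.97219249],[0.41955151,0.25820054,1.31046827]),
'top':(613.82018447,315.29744291,235.36753647,[2.15068463,-2.11932293,0.19377082],[-0.15973537,0.48001241,1.45673853])}
def ray(n,u,v):
    f,cx,cy,r,t=CAM[n]; Rm=R.from_rotvec(r).as_matrix(); return -Rm.T@np.array(t), Rm.T@np.array([(u-cx)/f,(v-cy)/f,1])
def atz(n,u,v,z):
    o,d=ray(n,u,v); return o+d*(z-o[2])/d[2]
def proj(n,p):
    f,cx,cy,r,t=CAM[n]; q=R.from_rotvec(r).as_matrix()@np.array(p)+t; return f*q[0]/q[2]+cx,f*q[1]/q[2]+cy
def tri(rays):
    A=0;b=0
    for o,d in rays:
        d=d/np.linalg.norm(d); P=np.eye(3)-np.outer(d,d); A=A+P; b=b+P@o
    p=np.linalg.solve(A,b); return p,[np.linalg.norm(np.cross(p-o,d/np.linalg.norm(d))) for o,d in rays]
def wray(pos,ori,T,K,u,v):
    Rt=R.from_rotvec(ori).as_matrix(); d=T[:3,:3]@np.array([(u-K[0,2])/K[0,0],(v-K[1,2])/K[1,1],1]); return np.array(pos)+Rt@T[:3,3], Rt@d
def wproj(pos,ori,T,K,p):
    Rt=R.from_rotvec(ori).as_matrix(); q=T[:3,:3].T@(Rt.T@(np.array(p)-pos)-T[:3,3]); return K[0,0]*q[0]/q[2]+K[0,2],K[1,1]*q[1]/q[2]+K[1,2]
E
```

```text
(229, 792, 3) (352, 792, 3)
```

View pics/crop0.png

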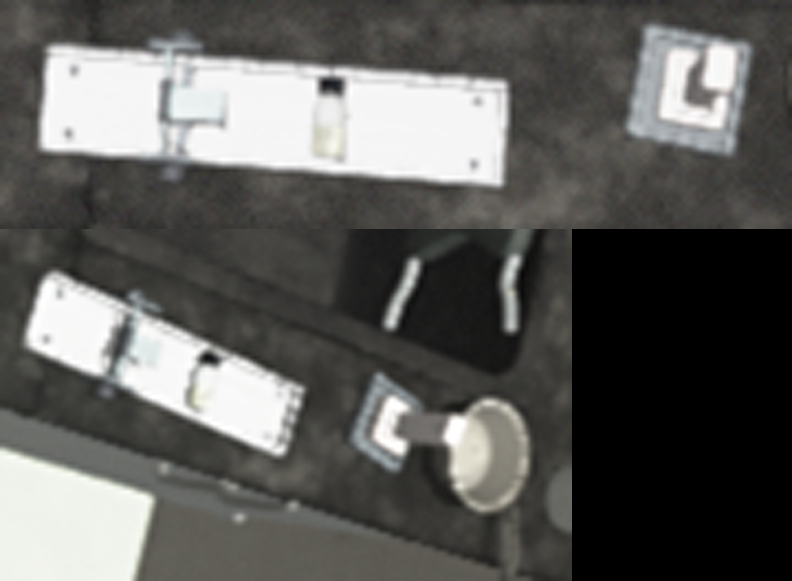

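```bash
python3 - <<'E'
from h import *
T=lambda x,y:(270+(x+.5)/4.4-.5,222+(y+.5)/4.4-.5)
S=lambda x,y:(295+((y-229)+.5)/4.4-.5,150+129-((x+.5)/4.4-.5)) # rotated cw: new x = H-1-oldrow, new y = oldcol
tc=[(47,45),(508,80),(503,186),(40,152)]
P=[atz('top',*T(*p),.014) for p in tc]
print('track',np.round(P,4).tolist()); c=np.mean(P,0); 
ax=(P[0]+P[3]-P[1]-P[2]); L=np.linalg.norm(ax)/2; ax/=np.linalg.norm(ax); print('c',c.round(4),'ax',ax.round(4),np.degrees(np.arctan2(ax[1],ax[0])),L)
for n,p,z in [('vial',(329,119),.02),('leafnose',(226,106),.03),('saddle',(173,100),.04),('saddleL',(160,104),.04)]:
    q=atz('top',*T(*p),z); print(n,q.round(4),'x_track',(q-c)@ax)
# stand corners
sc=[(650,25),(750,43),(735,155),(628,135)]
Q=[atz('top',*T(*p),.012) for p in sc]; s=np.mean(Q,0); a=Q[0]+Q[3]-Q[1]-Q[2]; b=Q[0]+Q[1]-Q[2]-Q[3]
print('stand',s.round(4),np.degrees(np.arctan2(a[1],a[0])),np.degrees(np.arctan2(b[1],b[0])),np.linalg.norm(a)/2,np.linalg.norm(b)/2)
# handle top two views
t,r=T(719,67),S(462,430)
p,e=tri([ray('top',*t),ray('scene',*r)]); print('handletop',p.round(4),e, atz('top',*t,.091))
bo=atz('top',469,241,.03); print('bowl',bo, atz('top',450,241,.04))
E
```

```text
track [[0.4948, -0.0656, 0.014], [0.4788, -0.3266, 0.014], [0.4183, -0.3235, 0.014], [0.4336, -0.0631, 0.014]]
c [ 0.4564 -0.1947  0.014 ] ax [0.06   0.9982 0.    ] 86.55817654432796 0.26118102519485614
vial [ 0.454  -0.2252  0.02  ] x_track -0.030536505831612607
leafnose [ 0.4589 -0.1671  0.03  ] x_track 0.027754743731480753
saddle [ 0.4602 -0.1375  0.04  ] x_track 0.05737704912957424
saddleL [ 0.4579 -0.1303  0.04  ] x_track 0.06439164810169427
stand [ 0.4754 -0.4305  0.012 ] 80.306155783529 -10.293667917752051 0.059372001481608434 0.06492656346101633
handletop [ 0.4735 -0.4303  0.0935] [np.float64(0.0006486271819758), np.float64(0.0006486271819758125)] [ 0.47460305 -0.43076679  0.091     ]
bowl [ 0.47624708 -0.53173784  0.03      ] [ 0.47383831 -0.48250978  0.04      ]
```

```bash
python3 -m inch '[{"dx":0.034,"dy":-0.009,"hand":0},{"dx":0.038,"dy":-0.0105,"hand":0},{"dx":0.038,"dy":-0.0105,"hand":0},{"dx":0.038,"dy":-0.0105,"hand":0},{"dx":0.038,"dy":-0.0105,"hand":0},{"dx":0.038,"dy":-0.0105,"hand":0},{"dx":0.038,"dy":-0.0105,"hand":0},{"dx":0.035,"dy":-0.009,"hand":0},{"rz":1,"hand":0},{"rz":1,"hand":0},{"rz":1,"hand":0},{"rz":1,"hand":0}]'
python3 -m inch '[{"rz":1,"hand":0},{"rz":1,"hand":0},{"hand":0},{"hand":0},{"hand":0}]'
cat > look.py <<'E'
import sys
from plant import robot
from h import *
o=robot.get_obs(); c=robot.camera('wrist'); n=sys.argv[1]
cv2.imwrite(f'pics/{n}.png',c['frame'])
np.savez(f'pics/{n}.npz',pos=o['tcp_pos'],ori=o['orientation'],T=c['T_tool_cam'],K=c['mtx'])
Rt=R.from_rotvec(o['orientation']).as_matrix()
print('t',o['t'],'pos',np.round(o['tcp_pos'],4),'jaw yaw',np.degrees(np.arctan2(Rt[1,1],Rt[0,1])),'F',np.round(o['contact_force'],1),'w',o['grip_width'],'z',Rt[:,2].round(4))
E
python3 look.py w1; python3 - <<'E'
import numpy as np
d=np.load('pics/w1.npz'); print(d['T'].round(4),d['K'].round(1))
E
```

```text
t 0.1 pos [ 0.2244 -0.6096  0.2217] jaw yaw -69.7864320100004 F [-0.  -0.3  0.6] w 0.0872061634374906 z [-6.0e-04  1.3e-03 -1.0e+00]
[[ 7.000e-04 -9.707e-01 -2.405e-01  6.580e-02]
 [ 1.000e+00  6.000e-04  7.000e-04  2.000e-04]
 [-5.000e-04 -2.405e-01  9.707e-01 -1.626e-01]
 [ 0.000e+00  0.000e+00  0.000e+00  1.000e+00]] [[384.1   0.  309.9]
 [  0.  384.1 239.3]
 [  0.    0.    1. ]]$[0]: bad value
$[0]: bad value
```

View pics/w1.png

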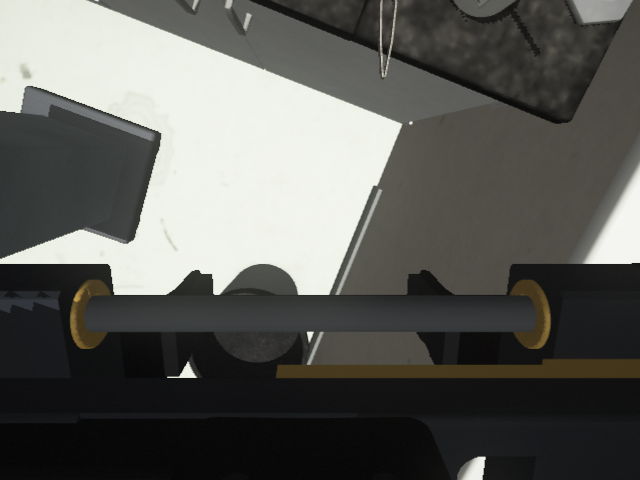

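The call was refused, so nothing moved; the picture only shows the floor and the bench edge. I'll test which value it objects to.

```bash
python3 -m inch '[{"dx":0.034,"dy":-0.009,"dz":0,"rx":0,"ry":0,"rz":0,"hand":0.0}]'; python3 -m inch --help | head -20
```

```text
t: 0.23
tcp_pos: [0.2459, -0.5934, 0.2219]
orientation: [3.095, 0.536, -0.007]
contact_force: [-0.8, -0.2, -0.7]
grip_width: 0.0848invalid input: not JSON, or not a number
```

```bash
python3 -m inch '[{"dx":0.034,"dy":-0.009}]'
```

```text
$[0]: bad value
```

All keys are required in each row.

```bash
python3 -m inch '[{"dx":0.0376,"dy":-0.0103,"dz":0,"rx":0,"ry":0,"rz":0,"hand":0},{"dx":0.0376,"dy":-0.0103,"dz":0,"rx":0,"ry":0,"rz":0,"hand":0},{"dx":0.0376,"dy":-0.0103,"dz":0,"rx":0,"ry":0,"rz":0,"hand":0},{"dx":0.0376,"dy":-0.0103,"dz":0,"rx":0,"ry":0,"rz":0,"hand":0},{"dx":0.0376,"dy":-0.0103,"dz":0,"rx":0,"ry":0,"rz":0,"hand":0},{"dx":0.0376,"dy":-0.0103,"dz":0,"rx":0,"ry":0,"rz":0,"hand":0},{"dx":0.0376,"dy":-0.0103,"dz":0,"rx":0,"ry":0,"rz":0,"hand":0},{"dx":0,"dy":0,"dz":0,"rx":0,"ry":0,"rz":1,"hand":0},{"dx":0,"dy":0,"dz":0,"rx":0,"ry":0,"rz":1,"hand":0},{"dx":0,"dy":0,"dz":0,"rx":0,"ry":0,"rz":1,"hand":0},{"dx":0,"dy":0,"dz":0,"rx":0,"ry":0,"rz":1,"hand":0},{"dx":0,"dy":0,"dz":0,"rx":0,"ry":0,"rz":1,"hand":0}]'
python3 -m inch '[{"dx":0,"dy":0,"dz":0,"rx":0,"ry":0,"rz":1,"hand":0},{"dx":0,"dy":0,"dz":0,"rx":0,"ry":0,"rz":0,"hand":0},{"dx":0,"dy":0,"dz":0,"rx":0,"ry":0,"rz":0,"hand":0},{"dx":0,"dy":0,"dz":0,"rx":0,"ry":0,"rz":0,"hand":0}]'
python3 look.py w2
```

```text
t: 1.23
tcp_pos: [0.4754, -0.431, 0.2221]
orientation: [-3.138, 0.138, 0.001]
contact_force: [0.4, 0.1, 0.3]
grip_width: 0.0433
t: 1.57
tcp_pos: [0.4754, -0.4311, 0.2224]
orientation: [-3.13, 0.263, 0.0]
contact_force: [-0.5, -0.5, -0.4]
grip_width: 0.0436
t 1.5667 pos [ 0.4754 -0.4311  0.2224] jaw yaw -99.61307959581197 F [-0.5 -0.5 -0.4] w 0.04356900328515518 z [-3.e-04  2.e-04 -1.e+00]
```

View pics/w2.png

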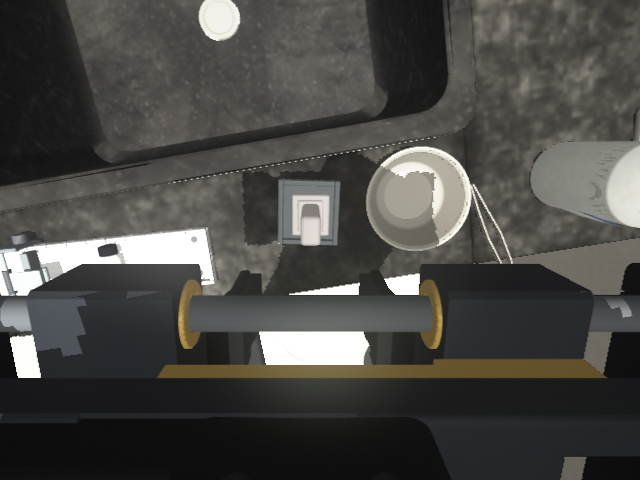

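The stand shows square to the image: outer corners (279,180), (340,181), (338,245), (278,244), centre (309,212). The handle top is near (310,232). The bowl rim's left edge is at 367.

```bash
python3 - <<'E'
from h import *
d=np.load('pics/w2.npz'); a=(d['pos'],d['ori'],d['T'],d['K'])
def z(u,v,h): o,r=wray(*a,u,v); return o+r*(h-o[2])/r[2]
P=[z(*p,.012) for p in [(279,180),(340,181),(338,245),(278,244)]]
print(np.mean(P,0)); e=P[0]+P[3]-P[1]-P[2]; print(np.degrees(np.arctan2(e[1],e[0])))
print('rim',z(367,200,.04))
for p in [(0,0),(0.008,0)]:
  print('proj htop', wproj(*a,[.475,-.4308,.091]))
g=cv2.imread('pics/w2.png')[165:275,250:400]; cv2.imwrite('pics/w2c.png',cv2.resize(g,None,fx=5,fy=5,interpolation=cv2.INTER_CUBIC))
E
```

```text
[ 0.47564647 -0.43007123  0.012     ]
79.46515328310412
rim [ 0.48361959 -0.48481684  0.04      ]
proj htop (np.float64(309.541277717756), np.float64(231.35417146545117))
proj htop (np.float64(309.541277717756), np.float64(231.35417146545117))
```

View pics/w2c.png

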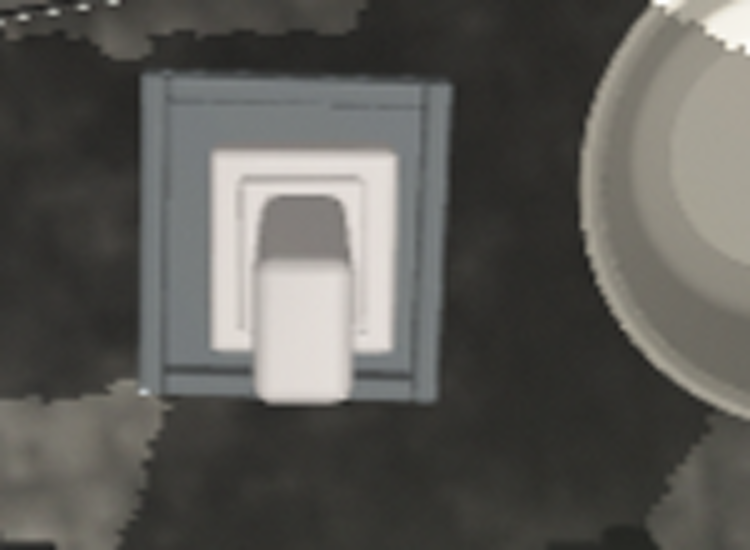

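The handle top sits on the jaw axis within 1 mm and the yaw matches, so I'm descending and gripping.

```bash
python3 -m inch '[{"dx":0,"dy":0,"dz":0.03,"rx":0,"ry":0,"rz":0,"hand":0},{"dx":0,"dy":0,"dz":0.035,"rx":0,"ry":0,"rz":0,"hand":0},{"dx":0,"dy":0,"dz":0.035,"rx":0,"ry":0,"rz":0,"hand":0},{"dx":0,"dy":0,"dz":0.03,"rx":0,"ry":0,"rz":0,"hand":0},{"dx":0,"dy":0,"dz":0.025,"rx":0,"ry":0,"rz":0,"hand":0},{"dx":0,"dy":0,"dz":0.015,"rx":0,"ry":0,"rz":0,"hand":0},{"dx":0,"dy":0,"dz":0.007,"rx":0,"ry":0,"rz":0,"hand":0},{"dx":0,"dy":0,"dz":0,"rx":0,"ry":0,"rz":0,"hand":0},{"dx":0,"dy":0,"dz":0,"rx":0,"ry":0,"rz":0,"hand":0}]'
python3 -m inch '[{"dx":0,"dy":0,"dz":0,"rx":0,"ry":0,"rz":0,"hand":1},{"dx":0,"dy":0,"dz":0,"rx":0,"ry":0,"rz":0,"hand":1},{"dx":0,"dy":0,"dz":0,"rx":0,"ry":0,"rz":0,"hand":1},{"dx":0,"dy":0,"dz":0,"rx":0,"ry":0,"rz":0,"hand":1},{"dx":0,"dy":0,"dz":0,"rx":0,"ry":0,"rz":0,"hand":1},{"dx":0,"dy":0,"dz":0,"rx":0,"ry":0,"rz":0,"hand":1}]'
```

```text
t: 2.37
tcp_pos: [0.4758, -0.4314, 0.0462]
orientation: [3.13, -0.267, 0.001]
contact_force: [0.4, -0.7, 0.9]
grip_width: 0.0436
t: 2.87
tcp_pos: [0.4756, -0.4313, 0.046]
orientation: [3.13, -0.268, 0.001]
contact_force: [-0.5, -0.3, 2.6]
grip_width: 0.0157
```

Gripped at width 15.7 mm, with the foot underside 41 mm below the TCP. Next I lift, carry it over the track and align.

```bash
python3 -m inch '[{"dx":0,"dy":0,"dz":-0.01,"rx":0,"ry":0,"rz":0,"hand":1},{"dx":0,"dy":0,"dz":-0.02,"rx":0,"ry":0,"rz":0,"hand":1},{"dx":0,"dy":0,"dz":-0.025,"rx":0,"ry":0,"rz":0,"hand":1},{"dx":0,"dy":0,"dz":-0.025,"rx":0,"ry":0,"rz":0,"hand":1},{"dx":-0.005,"dy":-0.015,"dz":0,"rx":0,"ry":0,"rz":0,"hand":1},{"dx":-0.01,"dy":-0.03,"dz":0,"rx":0,"ry":0,"rz":0,"hand":1},{"dx":-0.01,"dy":-0.03,"dz":0,"rx":0,"ry":0,"rz":0,"hand":1},{"dx":-0.01,"dy":-0.03,"dz":0,"rx":0,"ry":0,"rz":0,"hand":1},{"dx":-0.01,"dy":-0.03,"dz":0,"rx":0,"ry":0,"rz":0,"hand":1},{"dx":-0.005,"dy":-0.0155,"dz":0,"rx":0,"ry":0,"rz":0,"hand":1},{"dx":0,"dy":0,"dz":0,"rx":0,"ry":0,"rz":-0.62,"hand":1},{"dx":0,"dy":0,"dz":0,"rx":0,"ry":0,"rz":-0.62,"hand":1}]'
python3 -m inch '[{"dx":0,"dy":0,"dz":0,"rx":0,"ry":0,"rz":0,"hand":1},{"dx":0,"dy":0,"dz":0,"rx":0,"ry":0,"rz":0,"hand":1},{"dx":0,"dy":0,"dz":0,"rx":0,"ry":0,"rz":0,"hand":1}]'
python3 look.py w3
```

```text
t: 3.87
tcp_pos: [0.4519, -0.2733, 0.1264]
orientation: [3.14, -0.091, 0.001]
contact_force: [0.8, -1.7, -1.4]
grip_width: 0.0161
t: 4.12
tcp_pos: [0.4517, -0.2748, 0.1257]
orientation: [3.14, -0.102, 0.0]
contact_force: [0.3, -0.4, -1.8]
grip_width: 0.016
t 4.1167 pos [ 0.4517 -0.2748  0.1257] jaw yaw -93.73183033732039 F [ 0.3 -0.4 -1.8] w 0.016009572817337135 z [ 0.e+00 -1.e-04 -1.e+00]
```

View pics/w3.png

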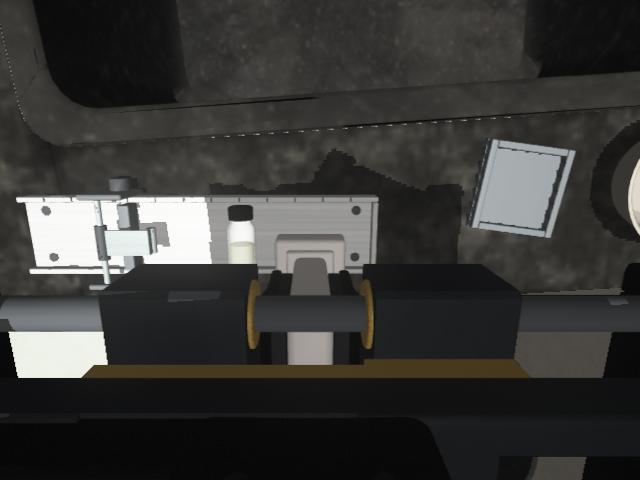

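```bash
python3 - <<'E'
from h import *
d=np.load('pics/w3.npz'); a=(d['pos'],d['ori'],d['T'],d['K'])
def z(u,v,h): o,r=wray(*a,u,v); return o+r*(h-o[2])/r[2]
c=np.array([.4564,-.1947,.014]); ax=np.array([.06,.9982,0]); ay=np.array([-.9982,.06,0])
f=lambda p:((p-c)@ax*1000,(p-c)@ay*1000)
for n,u,v,h in [('farL',18,197,.014),('farR',378,196,.014),('endR',378,240,.014),('screw',356,211,.006),('screw2',356,256,.006),('screwL',46,211,.006),('screwL2',54,257,.006),('vialL',228,247,.016),('vialR',255,247,.016),('capL',228,213,.016),('capR',253,213,.016),('nose',156,240,.03),('saddle',128,225,.04),('foot fl',276,236,.1005),('foot fr',344,236,.1005)]: print(n,np.round(f(z(u,v,h)),1))
print('tcp',f(a[0]))
# vial from two views
E
```

```text
farL [128.4 -30.3]
farR [-129.3  -29.8]
endR [-130.5    2.6]
screw [-114.8  -17.7]
screw2 [-115.6   17.2]
screwL [115.7 -18.7]
screwL2 [115.6  16.9]
vialL [-20.3   6.9]
vialR [-40.1   7. ]
capL [-21.7 -18.3]
capR [-39.6 -18.3]
nose [26.2 -2.1]
saddle [ 39.6 -14.8]
foot fl [-63.4 -21.3]
foot fr [-97.6 -21.1]
tcp (np.float64(-80.23287939893599), np.float64(-0.09808072360568958))
```

Track, vial (axis at x ≈ -30 mm) and foot all agree with the first estimate to about 1 mm. I'm lowering the paddle behind the vial with a gap of about 22 mm.

```bash
python3 -m inch '[{"dx":0,"dy":0,"dz":0.01,"rx":0,"ry":0,"rz":0,"hand":1},{"dx":0,"dy":0,"dz":0.018,"rx":0,"ry":0,"rz":0,"hand":1},{"dx":0,"dy":0,"dz":0.018,"rx":0,"ry":0,"rz":0,"hand":1},{"dx":0,"dy":0,"dz":0.014,"rx":0,"ry":0,"rz":0,"hand":1},{"dx":0,"dy":0,"dz":0.009,"rx":0,"ry":0,"rz":0,"hand":1},{"dx":0,"dy":0,"dz":0.005,"rx":0,"ry":0,"rz":0,"hand":1},{"dx":0,"dy":0,"dz":0.0025,"rx":0,"ry":0,"rz":0,"hand":1},{"dx":0,"dy":0,"dz":0,"rx":0,"ry":0,"rz":0,"hand":1},{"dx":0,"dy":0,"dz":0,"rx":0,"ry":0,"rz":0,"hand":1}]'
```

```text
t: 4.92
tcp_pos: [0.4522, -0.2746, 0.0496]
orientation: [3.14, -0.099, 0.001]
contact_force: [0.3, -0.6, -2.2]
grip_width: 0.0161
```

```bash
python3 -m inch '[{"dx":0,"dy":-0.001,"dz":0,"rx":0,"ry":0,"rz":0,"hand":1},{"dx":0,"dy":-0.002,"dz":0,"rx":0,"ry":0,"rz":0,"hand":1},{"dx":0,"dy":-0.002,"dz":0,"rx":0,"ry":0,"rz":0,"hand":1},{"dx":0,"dy":-0.002,"dz":0,"rx":0,"ry":0,"rz":0,"hand":1},{"dx":0,"dy":-0.002,"dz":0,"rx":0,"ry":0,"rz":0,"hand":1},{"dx":0,"dy":-0.002,"dz":0,"rx":0,"ry":0,"rz":0,"hand":1},{"dx":0,"dy":-0.002,"dz":0,"rx":0,"ry":0,"rz":0,"hand":1},{"dx":0,"dy":-0.001,"dz":0,"rx":0,"ry":0,"rz":0,"hand":1},{"dx":0,"dy":-0.001,"dz":0,"rx":0,"ry":0,"rz":0,"hand":1},{"dx":0,"dy":-0.001,"dz":0,"rx":0,"ry":0,"rz":0,"hand":1},{"dx":0,"dy":-0.001,"dz":0,"rx":0,"ry":0,"rz":0,"hand":1}]'
```

```text
t: 5.83
tcp_pos: [0.4528, -0.2573, 0.0491]
orientation: [-3.14, 0.099, 0.0]
contact_force: [-0.5, -0.2, -1.7]
grip_width: 0.0158
```

```bash
python3 -m inch '[{"dx":0,"dy":-0.0008,"dz":0,"rx":0,"ry":0,"rz":0,"hand":1},{"dx":0,"dy":-0.0008,"dz":0,"rx":0,"ry":0,"rz":0,"hand":1},{"dx":0,"dy":-0.0008,"dz":0,"rx":0,"ry":0,"rz":0,"hand":1},{"dx":0,"dy":-0.0008,"dz":0,"rx":0,"ry":0,"rz":0,"hand":1},{"dx":0,"dy":-0.0008,"dz":0,"rx":0,"ry":0,"rz":0,"hand":1},{"dx":0,"dy":-0.0008,"dz":0,"rx":0,"ry":0,"rz":0,"hand":1},{"dx":0,"dy":-0.0008,"dz":0,"rx":0,"ry":0,"rz":0,"hand":1},{"dx":0,"dy":-0.0008,"dz":0,"rx":0,"ry":0,"rz":0,"hand":1},{"dx":0,"dy":-0.001,"dz":0,"rx":0,"ry":0,"rz":0,"hand":1},{"dx":0,"dy":-0.001,"dz":0,"rx":0,"ry":0,"rz":0,"hand":1},{"dx":0,"dy":-0.001,"dz":0,"rx":0,"ry":0,"rz":0,"hand":1},{"dx":0,"dy":-0.001,"dz":0,"rx":0,"ry":0,"rz":0,"hand":1}]'
python3 -m inch '[{"dx":0,"dy":-0.001,"dz":0,"rx":0,"ry":0,"rz":0,"hand":1},{"dx":0,"dy":-0.001,"dz":0,"rx":0,"ry":0,"rz":0,"hand":1},{"dx":0,"dy":-0.001,"dz":0,"rx":0,"ry":0,"rz":0,"hand":1},{"dx":0,"dy":-0.001,"dz":0,"rx":0,"ry":0,"rz":0,"hand":1},{"dx":0,"dy":-0.001,"dz":0,"rx":0,"ry":0,"rz":0,"hand":1},{"dx":0,"dy":-0.001,"dz":0,"rx":0,"ry":0,"rz":0,"hand":1},{"dx":0,"dy":-0.001,"dz":0,"rx":0,"ry":0,"rz":0,"hand":1},{"dx":0,"dy":-0.001,"dz":0,"rx":0,"ry":0,"rz":0,"hand":1},{"dx":0,"dy":-0.001,"dz":0,"rx":0,"ry":0,"rz":0,"hand":1},{"dx":0,"dy":-0.001,"dz":0,"rx":0,"ry":0,"rz":0,"hand":1},{"dx":0,"dy":-0.001,"dz":0,"rx":0,"ry":0,"rz":0,"hand":1},{"dx":0,"dy":-0.001,"dz":0,"rx":0,"ry":0,"rz":0,"hand":1}]'
python3 look.py w4
```

```text
t: 6.83
tcp_pos: [0.4535, -0.2469, 0.0491]
orientation: [-3.14, 0.098, 0.0]
contact_force: [0.1, 0.7, -1.1]
grip_width: 0.0158
t: 7.83
tcp_pos: [0.4542, -0.235, 0.0491]
orientation: [-3.14, 0.098, -0.0]
contact_force: [0.6, 0.8, -0.7]
grip_width: 0.0156
t 7.8333 pos [ 0.4542 -0.235   0.0491] jaw yaw -93.59054048065629 F [ 0.6  0.8 -0.7] w 0.01562535972839824 z [ 0.  0. -1.]
```

View pics/w4.png

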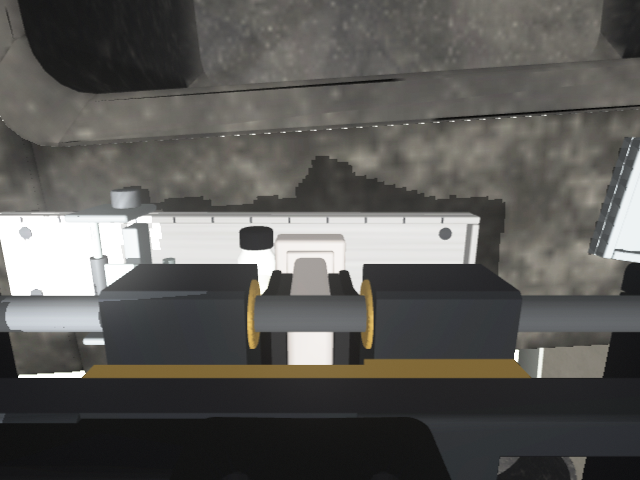

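The vial is in contact with the foot: its cap spans u 240–273 and the foot edge is at 276. Continuing at a steady slow roll.

```bash
python3 -m inch '[{"dx":0,"dy":-0.0012,"dz":0,"rx":0,"ry":0,"rz":0,"hand":1},{"dx":0,"dy":-0.0012,"dz":0,"rx":0,"ry":0,"rz":0,"hand":1},{"dx":0,"dy":-0.0012,"dz":0,"rx":0,"ry":0,"rz":0,"hand":1},{"dx":0,"dy":-0.0012,"dz":0,"rx":0,"ry":0,"rz":0,"hand":1},{"dx":0,"dy":-0.0012,"dz":0,"rx":0,"ry":0,"rz":0,"hand":1},{"dx":0,"dy":-0.0012,"dz":0,"rx":0,"ry":0,"rz":0,"hand":1},{"dx":0,"dy":-0.0012,"dz":0,"rx":0,"ry":0,"rz":0,"hand":1},{"dx":0,"dy":-0.0012,"dz":0,"rx":0,"ry":0,"rz":0,"hand":1},{"dx":0,"dy":-0.0012,"dz":0,"rx":0,"ry":0,"rz":0,"hand":1},{"dx":0,"dy":-0.0012,"dz":0,"rx":0,"ry":0,"rz":0,"hand":1},{"dx":0,"dy":-0.0012,"dz":0,"rx":0,"ry":0,"rz":0,"hand":1},{"dx":0,"dy":-0.0012,"dz":0,"rx":0,"ry":0,"rz":0,"hand":1}]'
python3 -m inch '[{"dx":0,"dy":-0.0012,"dz":0,"rx":0,"ry":0,"rz":0,"hand":1},{"dx":0,"dy":-0.0012,"dz":0,"rx":0,"ry":0,"rz":0,"hand":1},{"dx":0,"dy":-0.0012,"dz":0,"rx":0,"ry":0,"rz":0,"hand":1},{"dx":0,"dy":-0.0012,"dz":0,"rx":0,"ry":0,"rz":0,"hand":1},{"dx":0,"dy":-0.0012,"dz":0,"rx":0,"ry":0,"rz":0,"hand":1},{"dx":0,"dy":-0.001,"dz":0,"rx":0,"ry":0,"rz":0,"hand":1},{"dx":0,"dy":-0.001,"dz":0,"rx":0,"ry":0,"rz":0,"hand":1},{"dx":0,"dy":-0.001,"dz":0,"rx":0,"ry":0,"rz":0,"hand":1},{"dx":0,"dy":-0.001,"dz":0,"rx":0,"ry":0,"rz":0,"hand":1},{"dx":0,"dy":-0.001,"dz":0,"rx":0,"ry":0,"rz":0,"hand":1},{"dx":0,"dy":-0.001,"dz":0,"rx":0,"ry":0,"rz":0,"hand":1},{"dx":0,"dy":-0.001,"dz":0,"rx":0,"ry":0,"rz":0,"hand":1}]'
```

```text
t: 8.88
tcp_pos: [0.4551, -0.2205, 0.049]
orientation: [-3.14, 0.098, 0.0]
contact_force: [-1.0, -0.4, -1.6]
grip_width: 0.0159
t: 9.88
tcp_pos: [0.4559, -0.2076, 0.0491]
orientation: [-3.14, 0.098, 0.0]
contact_force: [0.3, -0.5, -1.6]
grip_width: 0.0155
```

```bash
python3 -m inch '[{"dx":0,"dy":-0.0005,"dz":0,"rx":0,"ry":0,"rz":0,"hand":1},{"dx":0,"dy":-0.0005,"dz":0,"rx":0,"ry":0,"rz":0,"hand":1},{"dx":0,"dy":-0.0005,"dz":0,"rx":0,"ry":0,"rz":0,"hand":1},{"dx":0,"dy":-0.0005,"dz":0,"rx":0,"ry":0,"rz":0,"hand":1},{"dx":0,"dy":-0.0005,"dz":0,"rx":0,"ry":0,"rz":0,"hand":1},{"dx":0,"dy":-0.0005,"dz":0,"rx":0,"ry":0,"rz":0,"hand":1}]'
python3 -m inch '[{"dx":0,"dy":-0.0005,"dz":0,"rx":0,"ry":0,"rz":0,"hand":1},{"dx":0,"dy":-0.0005,"dz":0,"rx":0,"ry":0,"rz":0,"hand":1},{"dx":0,"dy":-0.0005,"dz":0,"rx":0,"ry":0,"rz":0,"hand":1},{"dx":0,"dy":-0.0005,"dz":0,"rx":0,"ry":0,"rz":0,"hand":1},{"dx":0,"dy":-0.0005,"dz":0,"rx":0,"ry":0,"rz":0,"hand":1},{"dx":0,"dy":-0.0005,"dz":0,"rx":0,"ry":0,"rz":0,"hand":1}]'
```

```text
t: 10.38
tcp_pos: [0.4561, -0.2047, 0.0491]
orientation: [-3.14, 0.098, -0.0]
contact_force: [0.2, 1.1, -1.4]
grip_width: 0.0161
t: 10.88
tcp_pos: [0.4563, -0.2016, 0.0491]
orientation: [-3.14, 0.098, 0.0]
contact_force: [0.7, 0.7, -2.6]
grip_width: 0.0158
```

```bash
python3 -m inch '[{"dx":0,"dy":-0.0005,"dz":0,"rx":0,"ry":0,"rz":0,"hand":1},{"dx":0,"dy":-0.0005,"dz":0,"rx":0,"ry":0,"rz":0,"hand":1},{"dx":0,"dy":-0.0005,"dz":0,"rx":0,"ry":0,"rz":0,"hand":1},{"dx":0,"dy":-0.0005,"dz":0,"rx":0,"ry":0,"rz":0,"hand":1}]'
```

```text
t: 11.22
tcp_pos: [0.4564, -0.2003, 0.0492]
orientation: [3.139, -0.099, 0.0]
contact_force: [-0.2, -3.6, -0.6]
grip_width: 0.0159
```

```bash
python3 -m inch '[{"dx":0,"dy":-0.0005,"dz":0,"rx":0,"ry":0,"rz":0,"hand":1},{"dx":0,"dy":-0.0005,"dz":0,"rx":0,"ry":0,"rz":0,"hand":1},{"dx":0,"dy":-0.0005,"dz":0,"rx":0,"ry":0,"rz":0,"hand":1},{"dx":0,"dy":-0.0005,"dz":0,"rx":0,"ry":0,"rz":0,"hand":1}]'
```

```text
t: 11.55
tcp_pos: [0.4565, -0.1997, 0.0494]
orientation: [3.138, -0.1, 0.001]
contact_force: [-1.0, -7.8, -0.7]
grip_width: 0.0155
```

```bash
python3 -m inch '[{"dx":0,"dy":-0.0005,"dz":0,"rx":0,"ry":0,"rz":0,"hand":1},{"dx":0,"dy":-0.0005,"dz":0,"rx":0,"ry":0,"rz":0,"hand":1},{"dx":0,"dy":-0.0005,"dz":0,"rx":0,"ry":0,"rz":0,"hand":1},{"dx":0,"dy":-0.0005,"dz":0,"rx":0,"ry":0,"rz":0,"hand":1}]'
```

```text
t: 11.88
tcp_pos: [0.4569, -0.1971, 0.0495]
orientation: [3.138, -0.1, 0.001]
contact_force: [-0.1, -5.3, 0.5]
grip_width: 0.0161
```

Nose contact came at TCP y ≈ -0.201, peaked at about 7.8 N and is now falling; home should be near y ≈ -0.185.

```bash
python3 -m inch '[{"dx":0,"dy":-0.0005,"dz":0,"rx":0,"ry":0,"rz":0,"hand":1},{"dx":0,"dy":-0.0005,"dz":0,"rx":0,"ry":0,"rz":0,"hand":1},{"dx":0,"dy":-0.0005,"dz":0,"rx":0,"ry":0,"rz":0,"hand":1},{"dx":0,"dy":-0.0005,"dz":0,"rx":0,"ry":0,"rz":0,"hand":1}]'
```

```text
t: 12.22
tcp_pos: [0.457, -0.1941, 0.0492]
orientation: [3.14, -0.099, 0.001]
contact_force: [-0.6, -2.5, -1.3]
grip_width: 0.0157
```

```bash
python3 -m inch '[{"dx":0,"dy":-0.0005,"dz":0,"rx":0,"ry":0,"rz":0,"hand":1},{"dx":0,"dy":-0.0005,"dz":0,"rx":0,"ry":0,"rz":0,"hand":1},{"dx":0,"dy":-0.0005,"dz":0,"rx":0,"ry":0,"rz":0,"hand":1},{"dx":0,"dy":-0.0005,"dz":0,"rx":0,"ry":0,"rz":0,"hand":1}]'
```

```text
t: 12.55
tcp_pos: [0.4569, -0.1913, 0.0489]
orientation: [-3.14, 0.098, 0.0]
contact_force: [-0.1, -1.8, -0.8]
grip_width: 0.0157
```

```bash
python3 -m inch '[{"dx":0,"dy":-0.0005,"dz":0,"rx":0,"ry":0,"rz":0,"hand":1},{"dx":0,"dy":-0.0005,"dz":0,"rx":0,"ry":0,"rz":0,"hand":1},{"dx":0,"dy":-0.0005,"dz":0,"rx":0,"ry":0,"rz":0,"hand":1},{"dx":0,"dy":-0.0005,"dz":0,"rx":0,"ry":0,"rz":0,"hand":1}]'
```

```text
t: 12.88
tcp_pos: [0.457, -0.1894, 0.049]
orientation: [-3.14, 0.098, 0.0]
contact_force: [0.3, -1.5, -1.2]
grip_width: 0.0158
```

```bash
python3 -m inch '[{"dx":0,"dy":-0.0005,"dz":0,"rx":0,"ry":0,"rz":0,"hand":1},{"dx":0,"dy":-0.0005,"dz":0,"rx":0,"ry":0,"rz":0,"hand":1},{"dx":0,"dy":-0.0005,"dz":0,"rx":0,"ry":0,"rz":0,"hand":1}]'
```

```text
t: 13.13
tcp_pos: [0.4572, -0.1881, 0.0491]
orientation: [-3.14, 0.098, 0.0]
contact_force: [-0.0, -1.7, -1.7]
grip_width: 0.0158
```

Push is near zero past the nose; following on to the stop in small steps.

```bash
python3 -m inch '[{"dx":0,"dy":-0.0005,"dz":0,"rx":0,"ry":0,"rz":0,"hand":1},{"dx":0,"dy":-0.0005,"dz":0,"rx":0,"ry":0,"rz":0,"hand":1},{"dx":0,"dy":-0.0005,"dz":0,"rx":0,"ry":0,"rz":0,"hand":1}]'
```

```text
t: 13.38
tcp_pos: [0.4573, -0.1865, 0.049]
orientation: [-3.14, 0.098, 0.0]
contact_force: [-1.0, 0.1, -1.2]
grip_width: 0.0162
```

```bash
python3 -m inch '[{"dx":0,"dy":-0.0005,"dz":0,"rx":0,"ry":0,"rz":0,"hand":1},{"dx":0,"dy":-0.0005,"dz":0,"rx":0,"ry":0,"rz":0,"hand":1}]'
```

```text
t: 13.55
tcp_pos: [0.4573, -0.1855, 0.049]
orientation: [-3.14, 0.098, 0.0]
contact_force: [-0.3, -0.1, -2.0]
grip_width: 0.0154
```

```bash
python3 -m inch '[{"dx":0,"dy":-0.0005,"dz":0,"rx":0,"ry":0,"rz":0,"hand":1},{"dx":0,"dy":-0.0005,"dz":0,"rx":0,"ry":0,"rz":0,"hand":1}]'
```

```text
t: 13.72
tcp_pos: [0.4573, -0.185, 0.0491]
orientation: [3.14, -0.098, 0.0]
contact_force: [-0.4, -3.2, -1.8]
grip_width: 0.0158
```

```bash
python3 -m inch '[{"dx":0,"dy":-0.0005,"dz":0,"rx":0,"ry":0,"rz":0,"hand":1},{"dx":0,"dy":-0.0005,"dz":0,"rx":0,"ry":0,"rz":0,"hand":1}]'
```

```text
t: 13.88
tcp_pos: [0.4574, -0.1849, 0.0492]
orientation: [3.139, -0.099, 0.0]
contact_force: [0.4, -6.8, -2.4]
grip_width: 0.0162
```

```bash
python3 -m inch '[{"dx":0,"dy":-0.0004,"dz":0,"rx":0,"ry":0,"rz":0,"hand":1},{"dx":0,"dy":0,"dz":0,"rx":0,"ry":0,"rz":0,"hand":1}]'
```

```text
t: 14.05
tcp_pos: [0.4573, -0.1849, 0.0492]
orientation: [3.138, -0.1, 0.001]
contact_force: [-0.8, -7.0, -2.1]
grip_width: 0.0159
```

The force rose steeply at y = -0.185, exactly 16 mm past nose contact, so the vial is at the rigid stop. Backing off, lifting and looking.

```bash
python3 -m inch '[{"dx":0,"dy":0.001,"dz":0,"rx":0,"ry":0,"rz":0,"hand":1},{"dx":0,"dy":0.001,"dz":0,"rx":0,"ry":0,"rz":0,"hand":1},{"dx":0,"dy":0.002,"dz":0,"rx":0,"ry":0,"rz":0,"hand":1},{"dx":0,"dy":0.006,"dz":0,"rx":0,"ry":0,"rz":0,"hand":1},{"dx":0,"dy":0.012,"dz":0,"rx":0,"ry":0,"rz":0,"hand":1},{"dx":0,"dy":0.015,"dz":0,"rx":0,"ry":0,"rz":0,"hand":1},{"dx":0,"dy":0.015,"dz":0,"rx":0,"ry":0,"rz":0,"hand":1},{"dx":0,"dy":0.008,"dz":0,"rx":0,"ry":0,"rz":0,"hand":1},{"dx":0,"dy":0,"dz":-0.01,"rx":0,"ry":0,"rz":0,"hand":1},{"dx":0,"dy":0,"dz":-0.02,"rx":0,"ry":0,"rz":0,"hand":1},{"dx":0,"dy":0,"dz":-0.025,"rx":0,"ry":0,"rz":0,"hand":1},{"dx":0,"dy":0,"dz":-0.02,"rx":0,"ry":0,"rz":0,"hand":1}]'
python3 -m inch '[{"dx":0,"dy":0,"dz":0,"rx":0,"ry":0,"rz":0,"hand":1},{"dx":0,"dy":0,"dz":0,"rx":0,"ry":0,"rz":0,"hand":1},{"dx":0,"dy":0,"dz":0,"rx":0,"ry":0,"rz":0,"hand":1}]'
python3 look.py w5; python3 - <<'E'
import cv2,numpy as np
from plant import robot
t=robot.camera('top')['frame'][222:274,270:400]; w=cv2.imread('pics/w5.png')[150:290,0:400]
A=cv2.resize(t,(780,312),interpolation=cv2.INTER_CUBIC); B=cv2.resize(w,(780,273),interpolation=cv2.INTER_CUBIC)
cv2.imwrite('pics/v5.png',np.vstack([A,B]))
E
```

```text
t: 15.05
tcp_pos: [0.454, -0.2426, 0.126]
orientation: [-3.14, 0.098, -0.001]
contact_force: [0.3, -0.3, -1.7]
grip_width: 0.0158
t: 15.3
tcp_pos: [0.4534, -0.2427, 0.1237]
orientation: [-3.14, 0.098, 0.001]
contact_force: [0.5, 0.3, -1.6]
grip_width: 0.0161
t 15.3 pos [ 0.4534 -0.2427  0.1237] jaw yaw -93.56507965645665 F [ 0.5  0.3 -1.6] w 0.016141353131578683 z [-6.e-04  4.e-04 -1.e+00]
```

View pics/v5.png

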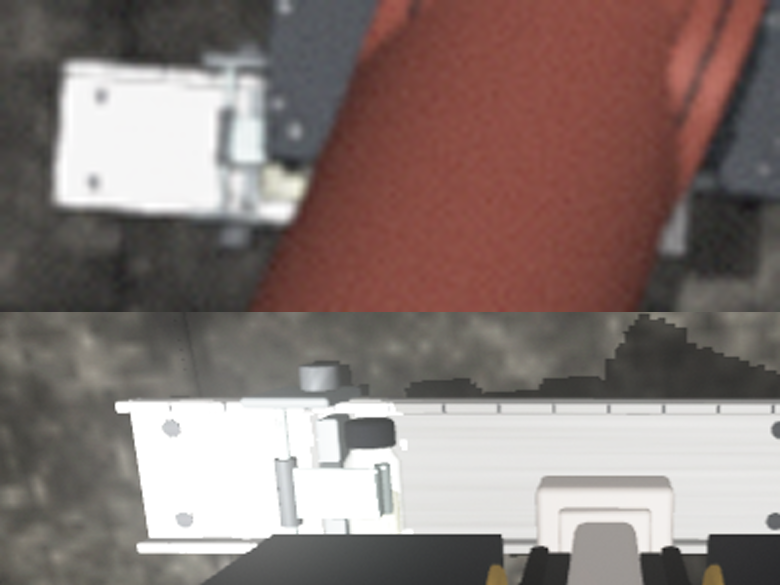

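The vial's cap sits under the leaf against the clip block (crop 343–395, block at 318–342). It stayed there after I backed off. The foot is unshifted in the hand. Returning the paddle.

```bash
python3 -m inch '[{"dx":0.003,"dy":0.0168,"dz":0,"rx":0,"ry":0,"rz":0,"hand":1},{"dx":0.005,"dy":0.028,"dz":0,"rx":0,"ry":0,"rz":0,"hand":1},{"dx":0.006,"dy":0.03,"dz":0,"rx":0,"ry":0,"rz":0,"hand":1},{"dx":0.006,"dy":0.03,"dz":0,"rx":0,"ry":0,"rz":0,"hand":1},{"dx":0.006,"dy":0.03,"dz":0,"rx":0,"ry":0,"rz":0,"hand":1},{"dx":0.005,"dy":0.03,"dz":0,"rx":0,"ry":0,"rz":0,"hand":1},{"dx":0.003,"dy":0.022,"dz":0,"rx":0,"ry":0,"rz":0,"hand":1},{"dx":0,"dy":0,"dz":0,"rx":0,"ry":0,"rz":0.6,"hand":1},{"dx":0,"dy":0,"dz":0,"rx":0,"ry":0,"rz":0.6,"hand":1},{"dx":0,"dy":0,"dz":0,"rx":0,"ry":0,"rz":0,"hand":1},{"dx":0,"dy":0,"dz":0,"rx":0,"ry":0,"rz":0,"hand":1},{"dx":0,"dy":0,"dz":0,"rx":0,"ry":0,"rz":0,"hand":1}]'
```

```text
t: 16.4
tcp_pos: [0.4759, -0.4312, 0.1234]
orientation: [-3.13, 0.259, 0.001]
contact_force: [0.5, 0.5, -2.1]
grip_width: 0.0161
```

```bash
python3 -m inch '[{"dx":0,"dy":0,"dz":0.012,"rx":0,"ry":0,"rz":0,"hand":1},{"dx":0,"dy":0,"dz":0.018,"rx":0,"ry":0,"rz":0,"hand":1},{"dx":0,"dy":0,"dz":0.018,"rx":0,"ry":0,"rz":0,"hand":1},{"dx":0,"dy":0,"dz":0.014,"rx":0,"ry":0,"rz":0,"hand":1},{"dx":0,"dy":0,"dz":0.008,"rx":0,"ry":0,"rz":0,"hand":1},{"dx":0,"dy":0,"dz":0.004,"rx":0,"ry":0,"rz":0,"hand":1},{"dx":0,"dy":0,"dz":0.002,"rx":0,"ry":0,"rz":0,"hand":1},{"dx":0,"dy":0,"dz":0,"rx":0,"ry":0,"rz":0,"hand":1},{"dx":0,"dy":0,"dz":0,"rx":0,"ry":0,"rz":0,"hand":1}]'
```

```text
t: 17.15
tcp_pos: [0.4764, -0.4321, 0.0488]
orientation: [3.13, -0.262, 0.002]
contact_force: [-0.0, 0.6, -0.9]
grip_width: 0.0161
```

```bash
python3 -m inch '[{"dx":0,"dy":0,"dz":0.001,"rx":0,"ry":0,"rz":0,"hand":1},{"dx":0,"dy":0,"dz":0.001,"rx":0,"ry":0,"rz":0,"hand":1},{"dx":0,"dy":0,"dz":0.0005,"rx":0,"ry":0,"rz":0,"hand":1},{"dx":0,"dy":0,"dz":0,"rx":0,"ry":0,"rz":0,"hand":1},{"dx":0,"dy":0,"dz":0,"rx":0,"ry":0,"rz":0,"hand":1}]'
```

```text
t: 17.57
tcp_pos: [0.4762, -0.432, 0.046]
orientation: [3.13, -0.263, 0.001]
contact_force: [-0.2, 0.5, 0.7]
grip_width: 0.0157
```

Seated: TCP z is the same as at pickup and the tool no longer carries the paddle's weight. Releasing partly to stay clear of the bowl, then going straight up.

```bash
python3 -m inch '[{"dx":0,"dy":0,"dz":0,"rx":0,"ry":0,"rz":0,"hand":0},{"dx":0,"dy":0,"dz":0,"rx":0,"ry":0,"rz":0,"hand":0},{"dx":0,"dy":0,"dz":0,"rx":0,"ry":0,"rz":0,"hand":0},{"dx":0,"dy":0,"dz":0,"rx":0,"ry":0,"rz":0,"hand":0},{"dx":0,"dy":0,"dz":0,"rx":0,"ry":0,"rz":0,"hand":0}]'
python3 -m inch '[{"dx":0,"dy":0,"dz":-0.01,"rx":0,"ry":0,"rz":0,"hand":0},{"dx":0,"dy":0,"dz":-0.02,"rx":0,"ry":0,"rz":0,"hand":0},{"dx":0,"dy":0,"dz":-0.03,"rx":0,"ry":0,"rz":0,"hand":0},{"dx":0,"dy":0,"dz":-0.03,"rx":0,"ry":0,"rz":0,"hand":0},{"dx":0,"dy":0,"dz":-0.03,"rx":0,"ry":0,"rz":0,"hand":0},{"dx":0,"dy":0,"dz":-0.03,"rx":0,"ry":0,"rz":0,"hand":0},{"dx":0,"dy":0,"dz":-0.03,"rx":0,"ry":0,"rz":0,"hand":0},{"dx":0,"dy":0,"dz":0,"rx":0,"ry":0,"rz":0,"hand":0},{"dx":0,"dy":0,"dz":0,"rx":0,"ry":0,"rz":0,"hand":0},{"dx":0,"dy":0,"dz":0,"rx":0,"ry":0,"rz":0,"hand":0}]'
python3 look.py w6; python3 - <<'E'
import cv2,numpy as np
from plant import robot
t=robot.camera('top')['frame'][222:274,270:450]; w=cv2.imread('pics/w6.png')[120:290,0:500]
A=cv2.resize(t,(790,228),interpolation=cv2.INTER_CUBIC); B=cv2.resize(w,(790,269),interpolation=cv2.INTER_CUBIC)
cv2.imwrite('pics/v6.png',np.vstack([A,B]))
E
```

```text
t: 17.98
tcp_pos: [0.4759, -0.4317, 0.0455]
orientation: [-3.131, 0.263, 0.0]
contact_force: [-0.2, 0.6, -0.4]
grip_width: 0.0396
t: 18.82
tcp_pos: [0.4758, -0.4316, 0.2256]
orientation: [-3.131, 0.262, 0.0]
contact_force: [-0.3, 0.1, -1.5]
grip_width: 0.0437
t 18.8167 pos [ 0.4758 -0.4316  0.2256] jaw yaw -99.58576967407257 F [-0.3  0.1 -1.5] w 0.04369066132086037 z [-1.e-04  0.e+00 -1.e+00]
```

View pics/v6.png

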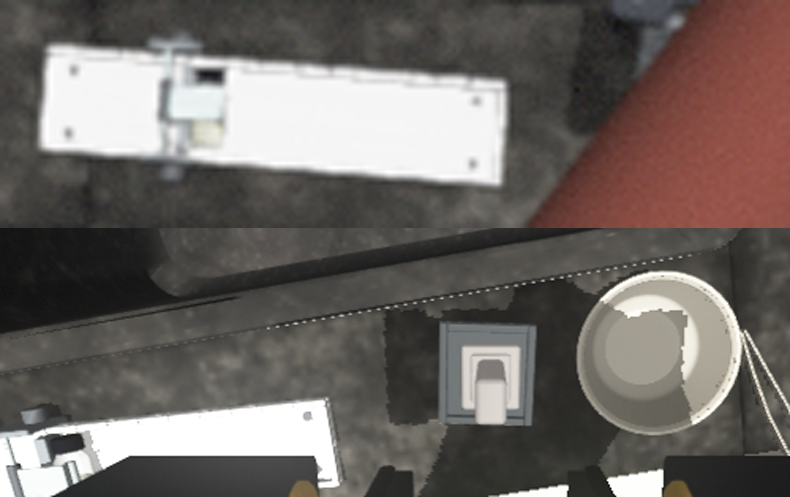

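The top view shows the vial under the leaf at crop x ≈ 210, which is track x ≈ +37 mm and matches the felt stop at 37.7 mm. The paddle stands upright inside its tray and the bowl has not moved. Handing in.

```bash
python3 -c "
from plant import robot
print(robot.job_done(), robot.get_obs()['t'])"
```

```text
the job is handed in; nothing more can be done
the job is handed in; nothing more can be done
```

The vial is home in the clip and the paddle is back upright in its stand. I handed the job in at about 19 s of the 66 s allowed.

- **Push:** The vial was rolled at no more than about 15 mm/s. The keeper nose met it at TCP y ≈ -0.201 and the push peaked at a measured 7.8 N. It then fell to near zero and rose steeply to about 7 N at the rigid stop, 16 mm after nose contact. Force was read only at the end of each call, so these are the highest values I saw, well under the 15 N limit.
- **Last checks:** After I backed off, the vial stayed under the leaf at track x ≈ 37 mm, matching the felt stop at 37.7 mm. The paddle stood upright inside its tray, the bowl was unmoved, and the gripper was empty and clear above.
- **Not checked directly:** I did not measure the leaf angle; the leaf having dropped is inferred from the force rise and the vial's position. I did not look again at the bystanders other than the bowl, but the arm worked only between the stand and the track.
- **Went wrong:** My first two move calls were refused because each row needs all seven keys. Nothing moved as a result.

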